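# Set the steam dosing valve: down to its seat, then two clicks back

## Task

Before the cold pressing table is started up, set the steam dosing valve, the fitting with the notched round dial and a thumb bar on its adjustment ring: turn the ring clockwise (seen from above) until it stops, needle on its seat, then back it off two clicks counter-clockwise (60 degrees, to the second short dial mark) and let go. Leave the spoked drain wheel on the other fitting as it is.

Things in the scene. Friction and masses are not known exactly. Their poses are not given: they have to be found in the camera images.
- dosing_ring (a joint): Opening of the dosing valve's adjustment ring, rad: 0 with the needle on its seat (hard stop), growing counter-clockwise seen from above, free to 2.6. It starts between 0.5 and 1.4. One click is one dial mark, 30 degrees (0.524 rad). Clicks are counted by the marks, not felt: an even light friction (0.12 N m) holds the ring wherever it is left.
- thumb_bar (a point): Middle of the ring's thumb bar, on the turning axis, 105 mm above the table. Upright black bar 56 mm long, 14 mm thick, from 79 mm up to 117 mm, standing across a dark steel ring 58 mm wide (top at 79 mm). Own x: along the bar to the pointer (small steel tongue, and a steel line on that half of the bar's top); z up. It turns with the ring.
- dosing_valve: The bolted-down dosing valve; origin at the table on the turning axis. Brass body on a round steel foot 90 mm wide, side stubs to 55 mm, aluminium dial 88 mm wide with its top at 68 mm. 12 black marks; the longest and widest is the seat and lies along the valve's own x: the pointer stands over it when the joint is 0.
- wheel_rim (a point): A point on the rim of the drain valve's handwheel, 42 mm from the wheel's axis, 95 mm above the table. Dark steel three-spoked wheel 95 mm across, on a like brass body and foot without a dial. It turns easily if touched and must stay as it is.

How it is judged:
By the outcome, as a careful person would: the job done as asked, in the order asked, and still so for the second after the job is handed in, with the robot touching nothing.
It also fails if it takes over 35 s, if anything falls off the work surface, if the arm or the gripper's body presses on something with over 40 N, if the wrist force passes 120 N, or if a joint passes its speed limit or range.

## Robot

A 6-joint arm with a two-finger parallel gripper is mounted at the origin on the work surface. World frame = base frame: x ahead of the robot, y to its left, z up, the work surface at z = 0. Lengths are in m, angles in degrees, forces in N, time in s.
With the tool pointing down it reaches from about 0.4 to 0.825 m from the base axis. Payload 7 kg.
Tool frame: the origin (TCP) lies on the centre line of the jaws, within the pads' length; the fingertips stand 8 mm ahead of it and the grasp point (between the pads) lies 11 mm behind it (r.tcp_to_tips is the distance from the TCP to the fingertips, in m); z points along the fingers, y is the direction in which the jaws open and shut (so a half turn about z gives the same grasp; the last joint's range is limited). The gripper opens to 88 mm and grips with 3 to 60 N. Pads are 19 mm wide; open, the fingers measure 130 mm over their backs; the gripper's body (78 mm by 193 mm) begins 47 mm behind the grasp point.
Start: joints at [82.913, 20.546, 0.682, 0, -70.136, -16.507], TCP at [0.27, 0.619, 0.235] pointing down, gripper open.
Joint ranges: [-176.03, 176.03], [-82.01, 121.73], [-58.28, 71.71], [-173.87, 95.51], [-174.79, -0.11], [-173.66, 173.66]. Speed limits (degrees/s): [136.94, 136.94, 172.46, 180, 180, 180].

## Interface

Orientations are given as [roll, pitch, yaw] about the fixed x, y, z axes, in that order (R = Rz(yaw) Ry(pitch) Rx(roll)).
In Python, from plant import r gives the robot as it stands.
- The arm moves only by the tool drive_tool, never from a script. Its argument "plan" is text: rows parted by semicolons, each of 4 numbers parted by spaces: the shift along the tool's x, y, z in cm, then the turn about the tool's z in rad. A call has 1 to 8 rows; each row is the pose to reach, as a shift and turn from the pose commanded when the call began, along the tool's axes at that moment; what a row does not reach only later rows make up. A row lasts 1/8 s, in which the tool goes at most 62.5 mm and 10.7 degrees, less where a joint would pass 70% of its speed; a pose out of reach is approached as far as the arm can. A call with a gripper value outside its range is refused whole. "fingers" is the closure, from -1 (fully open) to 1 (shut), set as the call begins (left out, the last holds). The fingers move at their own pace and stop on an object; "squeeze" is the grip in N (left out, the last holds). Time passes only in rows, so rows that repeat a pose let the fingers close. It gives the time, the measured TCP pose, the force and the opening at its end, in the units of the state.
- r.get_state(): the state, without advancing time (a new reading comes with each control period).
- r.capture(name): name is "side" or "top" or "wrist"; returns a dict with "frame" (384x512x3 uint8, red, green, blue), "fovy" (degrees; the focal length in pixels is half the picture's height over the tangent of half this angle, whatever the lens; pixels are square), "cx", "cy" (the principal point, pixels), "rvec" (rotation vector, rad) and "tvec" (3), from world to camera coordinates, as OpenCV has them. Camera axes: x right, y down, z forward; pixel columns grow to the right and rows downward; lengths in m; the calibration is good to about 2 mm. A picture is of the moment at which its call begins. There is no depth.
- r.close_job(): hands the job in, once; it reports no verdict.
The state is a dict: "time_s": time; "joints": joint angles; "qd": joint speeds; "joint_torque": joint torques, N m; "tcp_pos": TCP position; "eef_rot": TCP orientation; "contact_force": force on the tool from outside, world axes, zero at the start; "moment": the same for the moment, N m; "gripper_width": finger opening in m.
Only numpy, scipy, OpenCV 4.12 (cv2) and the standard library are available. Lean on these libraries where they do the work, as an engineer would, in place of code of your own. Each camera call takes 0.05 s, during which the arm holds its last target. There are 200 camera calls.

## Working session

There is one attempt and no reset: what is moved stays moved. The work goes in short steps, Python scripts to look and compute and a tool call to move; the robot and the scene stay as the last step left them, time stands still between calls to the robot, and variables do not carry over. Pictures are saved under pics/ and viewed, about 8 in all and at most 12, crops included, and the job is handed in when it is done.

Besides the shell and the picture viewer there is one more tool, called after ">>>" as name(argument=value, ...) on one line, values as JSON. drive_tool: Moves the arm, as the interface text tells. Its arguments: {"type":"object","properties":{"plan":{"type":"string"},"fingers":{"type":"number"},"squeeze":{"type":"number"}},"required":["plan"]}

```bash
mkdir -p pics; ls; cat > h.py <<'E'
import numpy as np, cv2, json
from plant import r
def cap(name,tag):
    c=r.capture(name); f=c.pop("frame"); cv2.imwrite(f"pics/{tag}.png",f[:,:,::-1])
    json.dump({k:np.asarray(v).tolist() for k,v in c.items()},open(f"pics/{tag}.json","w")); return f
def cam(tag):
    c=json.load(open(f"pics/{tag}.json")); R=cv2.Rodrigues(np.array(c["rvec"],float).ravel())[0]; t=np.array(c["tvec"],float).ravel()
    f=192/np.tan(np.radians(c["fovy"])/2); K=np.array([[f,0,c["cx"]],[0,f,c["cy"]],[0,0,1]]); return K,R,t
def ray(tag,uv):
    K,R,t=cam(tag); d=R.T@np.linalg.inv(K)@np.array([*uv,1.]); return -R.T@t,d/np.linalg.norm(d)
def onz(tag,uv,z):
    o,d=ray(tag,uv); return o+d*(z-o[2])/d[2]
def tri(*obs):
    A=0;b=0
    for tag,uv in obs:
        o,d=ray(tag,uv); P=np.eye(3)-np.outer(d,d); A=A+P; b=b+P@o
    return np.linalg.solve(A,b)
def proj(tag,X):
    K,R,t=cam(tag); p=K@(R@np.array(X,float)+t); return p[:2]/p[2]
E
python3 - <<'E'
from h import *
ims=[cap(n,n+"1") for n in("top","side","wrist")]
v=np.hstack(ims[:2]); cv2.imwrite("pics/a.png",cv2.resize(v,(800,300))[:,:,::-1])
s=r.get_state(); print(s)
for n in("top1","side1","wrist1"): print(n,ray(n,(256,192)))
E
```

```text
pics
{'time_s': 0.15, 'joints': array([ 8.29109664e+01,  2.05830405e+01,  6.46154120e-01, -1.51019524e-02,
       -7.01358407e+01, -1.65061242e+01]), 'qd': array([-0.00435012, -0.14015631,  0.09095888,  0.01390351,  0.08792507,
       -0.13004836]), 'joint_torque': array([-1.12381076e-03, -5.83276069e+01,  2.93291008e+01,  7.00127229e+00,
        8.83554749e-03, -1.08013796e-04]), 'tcp_pos': array([0.27006907, 0.61822654, 0.23382727]), 'eef_rot': array([ 1.79926236e+02, -7.05142187e-03, -2.36002937e+01]), 'contact_force': array([ 0.30069549,  0.12605204, -0.15942829]), 'moment': array([-0.02321867, -0.02554188, -0.02638837]), 'gripper_width': 0.08736515554394071}
top1 (array([ 0.42123308, -0.01431329,  1.02454497]), array([ 0.1673278 , -0.00725992, -0.98587459]))
side1 (array([ 0.16568823, -0.75613558,  0.56285868]), array([ 0.41678952,  0.75774364, -0.50210664]))
wrist1 (array([0.34555861, 0.58534552, 0.38235651]), array([-0.28598902,  0.1267797 , -0.94980903]))
```

View pics/top1.png

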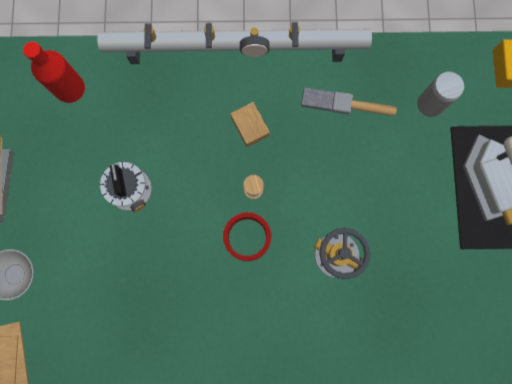

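View pics/side1.png

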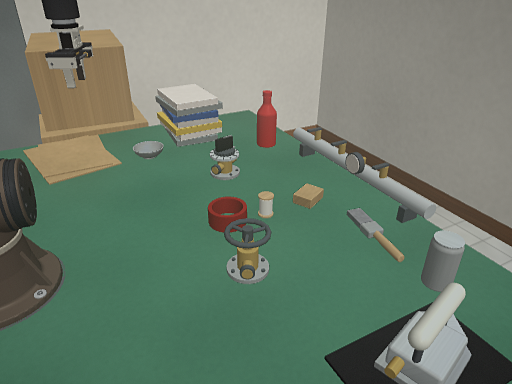

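Top: the dosing valve is at about (120,183), the drain wheel at about (345,253). Side: the dosing bar is at about (224,146). Next I enlarge both views.

```bash
python3 - <<'E'
from h import *
a=cv2.imread("pics/top1.png")[150:220,85:165]; b=cv2.imread("pics/side1.png")[125:185,195:255]
a=cv2.resize(a,(400,350),interpolation=cv2.INTER_CUBIC); b=cv2.resize(b,(350,350),interpolation=cv2.INTER_CUBIC)
cv2.imwrite("pics/b.png",np.hstack([a,b]))
print(onz("top1",(120,180),.11),tri(("top1",(118,180)),("side1",(224,145))), onz("top1",(345,253),.095))
E
```

```text
[0.60237214 0.23294974 0.11      ] [0.60555164 0.24174816 0.09211091] [ 0.46209701 -0.18484118  0.095     ]
```

View pics/b.png

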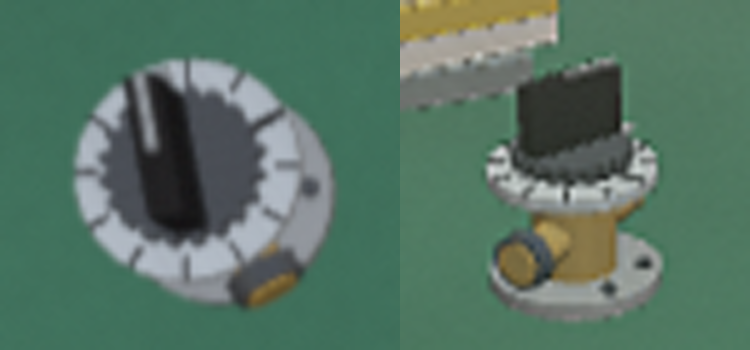

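The seat mark points to about -59° in the world and the pointer to about +10°, so the opening is roughly 1.2 rad. I'll work out the hover move and check clearance to the bottle.

```bash
cat >> h.py <<'E'
def togo(x,y,z,yaw):
    s=r.get_state(); p=s["tcp_pos"]; a=np.radians(s["eef_rot"][2]); d=np.array([x,y,z])-p
    print("t",s["time_s"],"tcp",p.round(4),"rot",np.round(s["eef_rot"],2),"F",np.round(s["contact_force"],1),"M",np.round(s["moment"],2),"w",round(s["gripper_width"],4))
    print("cm/rad",np.round([100*(d[0]*np.cos(a)+d[1]*np.sin(a)),100*(d[0]*np.sin(a)-d[1]*np.cos(a)),-100*d[2],-np.radians((yaw-np.degrees(a)+180)%360-180)],3))
E
python3 - <<'E'
from h import *
C=onz("top1",(122.4,183.6),.068); print("dial",C, "side proj",(proj("side1",C)-[195,125])*350/60)
S=onz("top1",(85+268/5,150+120/5),.068)-C; print("seat deg",np.degrees(np.arctan2(S[1],S[0])))
b=onz("top1",(72,97),0); print("bottle base",b); print(tri(("top1",(33,50)),("side1",(267,93))))
togo(C[0]-.02,C[1],.235,10)
E
```

```text
dial [0.60346725 0.2393907  0.068     ] side proj [169.75783173 162.49860246]
seat deg -58.936800280405286
bottle base [0.80769599 0.37189488 0.        ]
[0.82777386 0.37708968 0.18352234]
t 0.15 tcp [0.2701 0.6182 0.2338] rot [ 1.7993e+02 -1.0000e-02 -2.3600e+01] F [ 0.3  0.1 -0.2] M [-0.02 -0.03 -0.03] w 0.0874
cm/rad [43.885 22.168 -0.117 -0.586]
```

>>> drive_tool(plan="3 1.5 -0.5 -0.04;7 3.5 -1 -0.1;12 6 -1 -0.16;17 8.6 -1 -0.23;22 11 -1 -0.3;27 13.6 -1 -0.37;32 16 -1 -0.43;36 18 -1 -0.48", fingers=-1)

```text
time_s: 1.15
tcp_pos: [0.529, 0.3076, 0.2444]
eef_rot: [180.0, 0.0, 4.0]
contact_force: [0.6, -0.0, -0.1]
gripper_width: 0.0873
```

```bash
python3 - <<'E'
from h import *
togo(.583,.239,.22,10)
E
```

```text
t 1.15 tcp [0.529  0.3076 0.2444] rot [1.7999e+02 1.0000e-02 3.9700e+00] F [ 0.6 -0.  -0.1] M [ 0.02 -0.01  0.02] w 0.0873
cm/rad [ 4.909  7.22   2.444 -0.105]
```

>>> drive_tool(plan="2 3 0.5 -0.04;4 6 1.5 -0.08;4.9 7.2 2.4 -0.1;4.9 7.2 2.4 -0.1;4.9 7.2 2.4 -0.1")

```text
time_s: 1.78
tcp_pos: [0.5817, 0.2413, 0.2207]
eef_rot: [180.0, 0.0, 9.6]
contact_force: [-0.3, 0.2, 0.3]
gripper_width: 0.0876
```

```bash
python3 - <<'E'
from h import *
f=cap("wrist","w2"); togo(.603,.239,.22,10)
cv2.imwrite("pics/w2b.png",cv2.resize(f,(800,600),interpolation=cv2.INTER_CUBIC)[:,:,::-1])
E
```

```text
t 1.825 tcp [0.5817 0.2416 0.2209] rot [-1.7999e+02 -2.0000e-02  9.6500e+00] F [-0.6 -0.  -0.7] M [ 0.   -0.04 -0.01] w 0.0878
cm/rad [ 2.059  0.611  0.094 -0.006]
```

View pics/w2b.png

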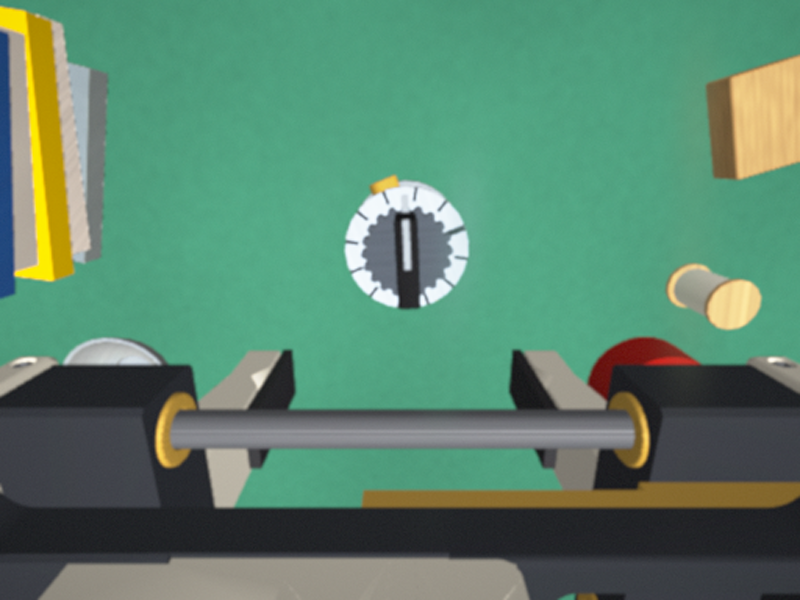

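The pointer tongue is up the picture at (405,203), the bar's axis runs almost straight down to (408,305), and the long seat mark is at about (455,231). A close crop will give the angles.

```bash
python3 - <<'E'
from h import *
a=cv2.imread("pics/w2.png")[110:202,212:308]
cv2.imwrite("pics/c.png",cv2.resize(a,(576,552),interpolation=cv2.INTER_CUBIC))
E
```

```text
(no output)
```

View pics/c.png

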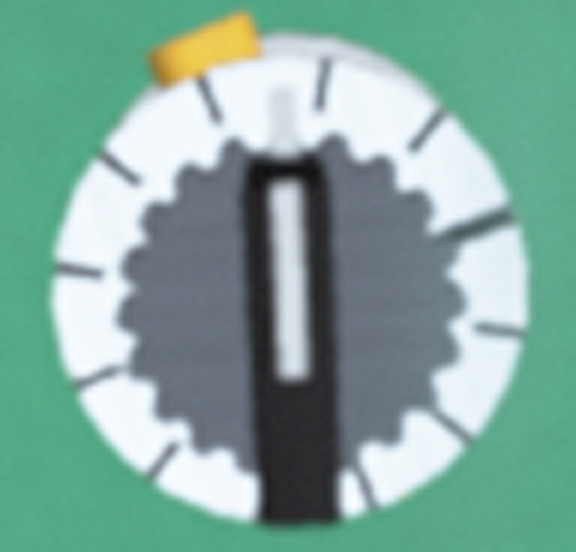

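```bash
python3 - <<'E'
from h import *
g=lambda u,v,z:onz("w2",(212+(u+.5)/6-.5,110+(v+.5)/6-.5),z)
pairs=[((512,217),(78,383)),((443,112),(152,475)),((204,80),(376,510)),((103,154),(467,439)),((56,268),(524,332))]
C=np.mean([(g(*a,.068)+g(*b,.068))/2 for a,b in pairs],axis=0)
ang=lambda d:np.degrees(np.arctan2(d[1],d[0]))
s=g(512,217,.068)-g(78,383,.068); print("C",C,"seat",ang(s),ang(g(512,217,.068)-g(445,240,.068)))
for i,(a,b) in enumerate(pairs): print(ang(g(*a,.068)-g(*b,.068)),end=" ")
p0,p1=g(287,182,.117),g(292,380,.117); print("\nbar line",ang(p0-p1),p0,p1, "tongue",g(284,120,.08),ang(g(284,120,.08)-C))
print("height of bar line start:",tri(("top1",(85+152/5,150+150/5)),("w2",(212+292/6,110+380/6))))
togo(C[0],C[1],.13,ang(p0-p1))
E
```

```text
C [0.60254924 0.24101028 0.068     ] seat -59.12521013859603 -61.16608173706127
-59.12521013859603 -28.54579641786596 31.315349695831333 61.22227995884753 91.72747922290432 
bar line 11.238372749150043 [0.63021692 0.24711088 0.117     ] [0.5999829  0.24110334 0.117     ] tongue [0.63573415 0.24825524 0.08      ] 12.315613317722951
height of bar line start: [0.60041539 0.24002865 0.11793517]
t 1.825 tcp [0.5817 0.2416 0.2209] rot [-1.7999e+02 -2.0000e-02  9.6500e+00] F [-0.6 -0.  -0.7] M [ 0.   -0.04 -0.01] w 0.0878
cm/rad [ 2.048  0.406  9.094 -0.028]
```

Valve axis is at (0.6025, 0.241), with the bar at 11.5°, the seat at -58.7° and an opening of about 70°. Triangulated bar top is 0.118 m, which agrees with the text.

>>> drive_tool(plan="1 0.2 2 -0.015;2.05 0.4 5 -0.03;2.05 0.4 8 -0.03;2.05 0.4 9.1 -0.03;2.05 0.4 9.1 -0.03;2.05 0.4 9.1 -0.03")

```text
time_s: 2.58
tcp_pos: [0.6034, 0.241, 0.1308]
eef_rot: [-180.0, -0.1, 11.4]
contact_force: [-0.5, -0.4, -0.4]
gripper_width: 0.0875
```

```bash
python3 - <<'E'
from h import *
togo(.6025,.241,.094,11.4)
E
```

```text
t 2.575 tcp [0.6034 0.241  0.1308] rot [-1.7997e+02 -1.1000e-01  1.1390e+01] F [-0.5 -0.4 -0.4] M [-0.05 -0.06  0.02] w 0.0875
cm/rad [-0.087 -0.013  3.682 -0.   ]
```

>>> drive_tool(plan="-0.1 0 1.2 0;-0.1 0 2.6 0;-0.1 0 3.6 0;-0.1 0 3.6 0;-0.1 0 3.6 0")

```text
time_s: 3.2
tcp_pos: [0.6019, 0.2404, 0.0936]
eef_rot: [180.0, -0.0, 11.4]
contact_force: [0.4, -0.9, 0.9]
gripper_width: 0.0873
```

>>> drive_tool(plan="0 0 0 0;0 0 0 0;0 0 0 0;0 0 0 0;0 0 0 0;0 0 0 0;0 0 0 0;0 0 0 0", fingers=1, squeeze=20)

```text
time_s: 4.2
tcp_pos: [0.6017, 0.2413, 0.0936]
eef_rot: [-179.9, -0.0, 11.4]
contact_force: [-4.9, 7.1, 0.8]
gripper_width: 0.0138
```

```bash
python3 - <<'E'
from h import *
togo(.6025,.241,.094,11.4)
E
```

```text
t 4.2 tcp [0.6017 0.2413 0.0936] rot [-1.7992e+02 -4.0000e-02  1.1350e+01] F [-4.9  7.1  0.8] M [1.54 1.74 0.19] w 0.0138
cm/rad [ 0.076  0.042 -0.043 -0.001]
```

>>> drive_tool(plan="-0.03 -0.04 0 0.08;-0.03 -0.04 0 0.18;-0.03 -0.04 0 0.3;-0.03 -0.04 0 0.42;-0.03 -0.04 0 0.54;-0.03 -0.04 0 0.66;-0.03 -0.04 0 0.75;-0.03 -0.04 0 0.8")

```text
time_s: 5.2
tcp_pos: [0.6017, 0.242, 0.0936]
eef_rot: [-179.9, 0.0, -34.6]
contact_force: [0.3, 5.8, -2.5]
gripper_width: 0.0141
```

```bash
python3 - <<'E'
from h import *
togo(.6025,.241,.094,-58.7)
E
```

```text
t 5.2 tcp [0.6017 0.242  0.0936] rot [-179.88    0.    -34.57] F [ 0.3  5.8 -2.5] M [ 1.69 -0.01  0.15] w 0.0141
cm/rad [ 0.12   0.042 -0.041  0.421]
```

>>> drive_tool(plan="0 0 0 0.08;0 0 0 0.16;0 0 0 0.24;0 0 0 0.31;0 0 0 0.36;0 0 0 0.36")

```text
time_s: 5.95
tcp_pos: [0.602, 0.2423, 0.0936]
eef_rot: [-179.9, 0.0, -55.1]
contact_force: [1.4, 5.9, -2.4]
gripper_width: 0.0139
```

>>> drive_tool(plan="0 0 0 0.02;0 0 0 0.04;0 0 0 0.06;0 0 0 0.06")

```text
time_s: 6.45
tcp_pos: [0.602, 0.2423, 0.0936]
eef_rot: [-179.9, 0.1, -58.5]
contact_force: [1.8, 6.5, -2.2]
gripper_width: 0.0139
```

```bash
python3 - <<'E'
from h import *
togo(.6025,.241,.094,-58.7)
E
```

```text
t 6.45 tcp [0.602  0.2423 0.0936] rot [-1.7986e+02  6.0000e-02 -5.8530e+01] F [ 1.8  6.5 -2.2] M [ 1.96 -0.32  0.03] w 0.0139
cm/rad [ 0.134  0.024 -0.044  0.003]
```

>>> drive_tool(plan="0 0 0 0.02;0 0 0 0.03;0 0 0 0.03")

```text
time_s: 6.82
tcp_pos: [0.602, 0.2423, 0.0936]
eef_rot: [-179.9, 0.1, -60.2]
contact_force: [1.2, 5.7, -2.4]
gripper_width: 0.0142
```

```bash
python3 - <<'E'
from h import *
togo(.6025,.241,.094,-58.7)
E
```

```text
t 6.825 tcp [0.602  0.2423 0.0936] rot [-1.7986e+02  5.0000e-02 -6.0190e+01] F [ 1.2  5.7 -2.4] M [ 1.93 -0.43  0.54] w 0.0142
cm/rad [ 0.135  0.021 -0.043 -0.026]
```

>>> drive_tool(plan="0 0 0 0.02;0 0 0 0.03;0 0 0 0.03")

```text
time_s: 7.2
tcp_pos: [0.602, 0.2423, 0.0936]
eef_rot: [-179.9, 0.1, -61.9]
contact_force: [1.1, 4.6, -2.9]
gripper_width: 0.0148
```

```bash
python3 - <<'E'
from h import *
togo(.6025,.241,.094,-58.7)
E
```

```text
t 7.2 tcp [0.602  0.2423 0.0936] rot [-1.7986e+02  5.0000e-02 -6.1900e+01] F [ 1.1  4.6 -2.9] M [ 1.93 -0.41  0.56] w 0.0148
cm/rad [ 0.137  0.014 -0.041 -0.056]
```

The stop shows up at a yaw of about -59°: the moment jumps to 0.55 N m and the jaws begin to wedge. That matches the seat mark at -58.7°. Backing off to +1.3°.

>>> drive_tool(plan="0 0 0 -0.06;0 0 0 -0.16;0 0 0 -0.28;0 0 0 -0.4;0 0 0 -0.52;0 0 0 -0.64;0 0 0 -0.75;0 0 0 -0.8")

```text
time_s: 8.2
tcp_pos: [0.6017, 0.2417, 0.0936]
eef_rot: [-179.9, -0.0, -16.0]
contact_force: [-0.3, 4.3, -1.0]
gripper_width: 0.0137
```

>>> drive_tool(plan="0 0 0 -0.08;0 0 0 -0.16;0 0 0 -0.24;0 0 0 -0.28;0 0 0 -0.3;0 0 0 -0.3;0 0 0 -0.3")

```text
time_s: 9.07
tcp_pos: [0.6017, 0.2414, 0.0936]
eef_rot: [-179.9, -0.1, 1.0]
contact_force: [1.5, 5.2, -1.6]
gripper_width: 0.0139
```

```bash
python3 - <<'E'
from h import *
togo(.6025,.241,.094,1.3); f=cap("wrist","w3")
cv2.imwrite("pics/w3b.png",cv2.resize(f[200:384,140:370],(690,552),interpolation=cv2.INTER_CUBIC)[:,:,::-1])
E
```

```text
t 9.075 tcp [0.6017 0.2414 0.0936] rot [-1.7994e+02 -5.0000e-02  1.0200e+00] F [ 1.5  5.2 -1.6] M [ 1.76 -0.36 -0.03] w 0.0139
cm/rad [ 0.079  0.045 -0.043 -0.005]
```

>>> drive_tool(plan="0 0 0 0;0 0 0 0;0 0 0 0;0 0 0 0;0 0 0 0;0 0 0 0", fingers=-1)

```text
time_s: 9.88
tcp_pos: [0.6014, 0.2406, 0.0936]
eef_rot: [180.0, 0.0, 1.0]
contact_force: [0.2, 0.5, -0.2]
gripper_width: 0.0684
```

>>> drive_tool(plan="0 0 -2 0;0 0 -4 0;0 0 -7 0;-1 0 -10 0;-2 0 -12.7 0;-2 0 -12.7 0;-2 0 -12.7 0")

```text
time_s: 10.75
tcp_pos: [0.5811, 0.2402, 0.2202]
eef_rot: [-180.0, 0.0, 1.0]
contact_force: [0.1, 0.6, -1.2]
gripper_width: 0.0877
```

```bash
python3 - <<'E'
from h import *
f=cap("wrist","w4"); cap("top","top4"); togo(.6025,.241,.094,1.3)
u,v=proj("w4",(.6025,.241,.068)); print(u,v)
cv2.imwrite("pics/w4b.png",cv2.resize(f[110:202,212:308],(576,552),interpolation=cv2.INTER_CUBIC)[:,:,::-1])
E
```

```text
t 10.85 tcp [0.581  0.24   0.2195] rot [1.7995e+02 8.0000e-02 1.0300e+00] F [ 0.2 -0.4 -0.5] M [ 0.   -0.04 -0.03] w 0.0874
cm/rad [ 2.1480e+00 -6.2000e-02  1.2547e+01 -5.0000e-03]
256.4616908059835 159.00881273417124
```

View pics/w4b.png

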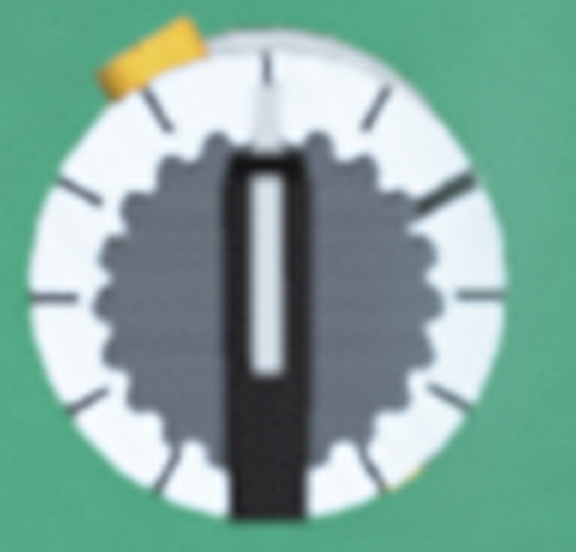

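The pointer tongue at (266,120) stands right under the second short mark at (267,68), counted counter-clockwise from the seat mark at (445,195). Last, I check the drain wheel by image difference and hand in.

```bash
python3 - <<'E'
from h import *
a,b=[cv2.imread(f"pics/{n}.png")[215:290,305:380].astype(int) for n in("top1","top4")]
d=abs(a-b); print("wheel diff mean/max",d.mean(),d.max())
togo(.6,.24,.2,0); r.close_job()
E
```

```text
wheel diff mean/max 1.5231407407407407 4
t 10.85 tcp [0.581  0.24   0.2195] rot [1.7995e+02 8.0000e-02 1.0300e+00] F [ 0.2 -0.4 -0.5] M [ 0.   -0.04 -0.03] w 0.0874
cm/rad [1.896 0.033 1.947 0.018]
the job is handed in; nothing more can be done
```

The dosing valve is set and the job was handed in at 10.85 s. I gripped the thumb bar, turned the ring clockwise to its stop, backed it off 60° counter-clockwise and let go.

- **Stop:** the moment about the vertical rose to about 0.55 N m at a tool yaw of about -59°. The seat mark measured -58.7°, so the two agree. I pushed about 3° past the stop, and the pads slipped slightly on the bar. They sat flat again as I turned back.
- **Final position:** the last wrist picture shows the pointer lined up with the second short mark counter-clockwise from the seat, to within about 1° by eye. The gripper was open and clear, about 10 cm above the bar.
- **Drain wheel:** before and after pictures from the top camera differ only by noise (at most 4 grey levels), so it has not moved.
- **Forces:** the wrist force stayed under about 10 N in every reading I took. No check failed. The largest position disagreement was about 1 to 2 mm between the gripped tool position and the measured valve axis, which caused a light side force of 5 to 9 N while gripping.

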